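Switch off the glue warmer and hold up the glue pot

TASK

Switch the glue warmer off: press the red button on its switch box fully down and let it spring back, without pressing the green one. Then raise the glue pot's hinged handle upright, draw the pot straight up out of its well by the wooden grip, and finish while still holding it in the gripper, level and steady, its base about 5 cm clear above the warmer's rim and right over the well, ready for me to take. Never tip the pot, and leave the brush and the wooden blocks beside the warmer where they are.

Things in the scene. Friction and masses are not known exactly. Their poses are not given: they have to be found in the camera images.
- warmer: Electric glue warmer, fixed to the bench: blue drum, 132 mm wide, aluminium top ring (rim 88 mm high, 136 mm wide); on its -x side a blue switch box 76 x 116 mm, 40 mm high, centred 132 mm from the drum's axis. The upright well in the drum is 94 mm wide, open at the top. Origin: on the drum's axis at bench height; z up, -x towards the switch box.
- off_button (a joint): Red (off) push button on the switch box: 0 = up, grows as it is pressed straight down, 0.006 m = fully down (a spring, about 4 N when fully down).
- off_button_top (a point): Centre of the top face of the red button, 23 mm in diameter; press it vertically down. Lies 136 mm to -x and 27 mm to +y of the drum's axis in the warmer's frame.
- on_button (a joint): Green (on) push button, same kind, 54 mm beside the red one (the warmer's -y side); must not be pressed.
- on_button_top (a point): Centre of the top face of the green button.
- pot: Round aluminium glue pot, 90 mm wide (80 at the base), 0.4 to 0.8 kg, steel lid fixed on, low black lid knob (top 95 mm above the base). Its 112 mm flange, underside 66 mm above the base, rests on the warmer's rim; the body hangs in the well with 2 mm play all round. Origin: underside of the base, 22 mm above the bench when seated; z up. Bail pivots: on the pot's y line 78 mm above the base.
- bail (a joint): Hinged wire bail handle of the pot, turning about the pot's y line through the pivots: 0 = upright above the pot, positive = leaning to the pot's +x side (stops at +-0.85 rad). Light friction (0.012 N m) keeps it where it is left. At the start it leans 0.4 to 0.8 rad to +x.
- bail_grip (a point): Centre of the turned wooden grip at the top of the bail: a cylinder 15.6 mm thick and 48 mm long lying along the pot's y axis, 82 mm from the pivot line. This frame's z points from the pivots out through the grip, y along the grip. It is fixed to the wire, so it turns with the bail. Pinch it across its thickness at its middle.
- glue_brush: Bystander: flat glue brush lying on the bench to one side of the warmer, 235 x 74 x 13 mm; origin at the centre of its underside.
- clamp_caul: Bystander: pale softwood block, 52 x 63 x 32 mm, on the bench on the other side; origin at the centre of its underside.
- mahog_chip_block: Bystander: small reddish mahogany block, 32 x 48 x 20 mm, near the pale block; origin at the centre of its underside.

How it is judged:
On the way, in this order (a step that is already met when the one before it is completed fails the run):
1. the red button is pressed fully down while the pot still hangs in its well (value of joint off_button above 0.005 m and z of pot in the frame of warmer below 0.03 m), for 0.05 s.
2. the red button has sprung back up, the pot still in its well (value of joint off_button below 0.0015 m and z of pot in the frame of warmer below 0.03 m), for 0.1 s.
3. the bail has been raised upright (within 0.25 rad) with the pot still hanging in the well (value of joint bail between -0.25 and 0.25 rad and z of pot in the frame of warmer below 0.06 m), for 0.1 s.
4. the pot is clear of the warmer, its base above the rim (z of pot in the frame of warmer above 0.1 m), for 0.2 s.
At the end, for the whole second after the job is handed in: The gripper holds the pot (over 2 N) at its grip (TCP within 30 mm): base 20 to 100 mm above the warmer's rim, axis within 50 mm of the well's, tilt under 0.10 rad, slower than 0.02 m/s and 0.15 rad/s, not touching the warmer; the red button is up (z of pot in the frame of warmer between 0.108 and 0.188 m and distance between the grasp point and bail_grip below 0.03 m and horizontal distance between pot and warmer below 0.05 m and angle between pot's own z axis and vertical below 0.1 rad and linear speed of pot below 0.02 m/s and angular speed of pot below 0.15 rad/s and contact force between the fingers and pot above 2 N and contact force between pot and warmer below 0.05 N and value of joint off_button below 0.0015 m); the arm keeps its last pose, push and grip.
It fails at once if the green button is pressed (value of joint on_button above 0.003 m).
It fails at once if the pot is tipped by more than 0.3 rad (angle between pot's own z axis and vertical above 0.3 rad).
It fails at once if the brush or a wooden block is moved by more than 20 mm (distance of any of glue_brush, clamp_caul, mahog_chip_block from where it was at the start of the episode above 0.02 m).
It also fails if it takes over 58 s, if anything falls off the work surface, if the arm or the gripper's body presses on something with over 40 N, if the wrist force passes 120 N, or if a joint passes its speed limit or range.

ROBOT

A 6-joint arm with a two-finger parallel gripper is mounted at the origin on the work surface; the furniture and walls round the work are solid. World frame = base frame: x ahead of the robot, y to its left, z up, the work surface at z = 0. Lengths are in m, angles in rad, forces in N, time in s.
With the tool pointing down it reaches from about 0.3 to 0.875 m from the base axis. Payload 6.4 kg.
Tool frame: the origin (TCP) lies between the finger pads, 19 mm behind the fingertips; this is the grasp point; z points along the fingers, y is the line along which they close (so a half turn about z gives the same grasp; the last joint's range is limited). The gripper opens to 85 mm and grips with 20 to 120 N. Pads are 22 mm wide; open, the fingers measure 114 mm over their backs; the gripper's body (76 mm by 85 mm) begins 54 mm behind the grasp point. The pads swing forward as they close: fully open they stand 13 mm farther back than shut.
Start: joints at [-1.374, 0.181, 1.607, -0, 1.354, -0.206], TCP at [0.225, -0.529, 0.25] pointing down, gripper open.
Joint ranges: [-2.99, 2.99], [-0.89, 2.07], [0.3, 2.58], [-1.14, 4.28], [0, 2.63], [-3.12, 3.12]. Speed limits (rad/s): [2.57, 2.57, 3.01, 3.14, 3.14, 3.14].

INTERFACE

Orientations are given as a unit quaternion [w, x, y, z].
In Python, from bench import ctrl, camera, camera_params, get_obs gives the robot as it stands (ctrl), with the cameras as plain functions and the readings as plain functions.
- The arm moves only by the shell command python3 jog.py FILE, which reads ROWS from the file FILE. ROWS is a JSON list of rows, 1 to 10 of them, each an object with the fields pos (a list: dx, dy, dz in a scale on which 1.0 is 1 m), rot (a list: a rotation vector rx, ry, rz in normalised numbers (1 is pi rad)), aperture (the opening from 0.0 (shut) to 1.0 (fully open)); a field left out counts as zero (the opening has to be given); each row is the pose to reach, as a shift and turn from the pose commanded when the command began, along the tool's axes at that moment; what a row does not reach only later rows make up. A row lasts 1/8 s, in which the tool goes at most 0.0625 m and 0.188 rad, less where a joint would pass 70% of its speed; a pose out of reach is approached as far as the arm can. The fingers move at their own pace and stop on an object; the grip force is fixed at half the most. Time passes only in rows, so rows that do not move let the fingers close. It prints the time, the measured TCP pose, the force, the opening and the grip force at its end. Input that does not fit is refused with a message, and nothing moves.
- get_obs(): the state, without advancing time (a new reading comes with each control period).
- camera(name): name is "side" or "top"; returns the picture (384x512x3 uint8, blue, green, red); there is no depth.
- camera_params(name): a dict with "fovy" (degrees; the focal length in pixels is half the picture's height over the tangent of half this angle, whatever the lens; pixels are square), "cx", "cy" (the principal point, pixels), "dist" ([k1, k2, p1, p2, k3] as OpenCV has them; the pictures are not rectified), "view" (4x4, takes a point from world to camera coordinates). Camera axes: x right, y up, looking along -z (the intrinsics and any distortion apply to the point x, -y, -z); pixel columns grow to the right and rows downward; lengths in m; the calibration is good to about 2 mm. A picture is of the moment at which its call begins. camera_params takes no time and is no camera call.
- ctrl.hand_in(): hands the job in; it is judged then, once.
The state is a dict: "time_s": time; "q": joint angles; "dq": joint speeds; "joint_efforts": joint torques, N m; "eef_pos": TCP position; "eef_rot": TCP orientation; "wrist_force": force on the tool from outside, world axes, zero at the start; "torque": the same for the moment, N m; "opening": opening from 0.0 (shut) to 1.0 (fully open); "grasp_force": force on a finger pad.
Only numpy, scipy, OpenCV 4.12 (cv2) and the standard library are available. Lean on these libraries where they do the work, as an engineer would, in place of code of your own. Each camera call takes 0.05 s, during which the arm holds its last target. There are 200 camera calls.

## Working session

There is one attempt and no reset: what is moved stays moved. The work goes in short steps, Python scripts to look and compute and a shell command to move; the robot and the scene stay as the last step left them, time stands still between calls to the robot, and variables do not carry over. Pictures are saved under pics/ and viewed, at most 10 in all, crops included, and the job is handed in when it is done.

```bash
mkdir -p pics; ls; python3 - <<'E'
from bench import ctrl, camera, camera_params, get_obs
import cv2
for n in ("side","top"):
    cv2.imwrite(f"pics/{n}0.png",camera(n)); p=camera_params(n); print(n,p)
o=get_obs(); print(o)
E
```

```text
bench.py
jog.py
pics
side {'fovy': 53.2515099743532, 'cx': 252.29861147875417, 'cy': 194.26697206495464, 'dist': array([-0.00084723,  0.        ,  0.        ,  0.        ,  0.        ]), 'view': array([[-0.99248431, -0.1218823 ,  0.01093634,  0.58484389],
       [ 0.08836282, -0.65196272,  0.75308474, -0.11026535],
       [-0.08465761,  0.74839115,  0.65783263, -0.91342047],
       [ 0.        ,  0.        ,  0.        ,  1.        ]])}
top {'fovy': 52.87821795971775, 'cx': 252.4328666714301, 'cy': 188.5520127819885, 'dist': array([-0.07284643,  0.        ,  0.        ,  0.        ,  0.        ]), 'view': array([[-0.01788812, -0.99971481,  0.01582124,  0.03520004],
       [ 0.98096082, -0.01448766,  0.19366459, -0.60754011],
       [-0.19338014,  0.01898431,  0.98094022, -0.99940484],
       [ 0.        ,  0.        ,  0.        ,  1.        ]])}
{'time_s': 0.1, 'q': array([-1.37426575e+00,  1.81444142e-01,  1.60786697e+00,  1.33912081e-05,
        1.35380313e+00, -2.06295735e-01]), 'dq': array([ 0.00085547, -0.00133519, -0.00302234,  0.0001935 , -0.00220812,
        0.00049026]), 'joint_efforts': array([ 1.10849262e-03, -4.45878446e+01, -3.52239883e+01, -1.17818495e-04,
        4.21494435e-03, -2.16466145e-05]), 'eef_pos': array([ 0.22534455, -0.52851871,  0.24920677]), 'eef_rot': array([-7.60751942e-04,  9.79784854e-01,  2.00052644e-01,  1.02520270e-05]), 'wrist_force': array([-1.20008624,  0.61553197,  0.33515022]), 'torque': array([0.01414653, 0.03481   , 0.02975298]), 'grasp_force': 0.0, 'opening': 0.9983913911705535}
```

View pics/top0.png

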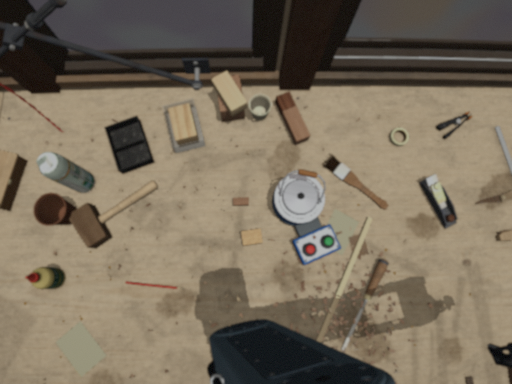

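View pics/side0.png

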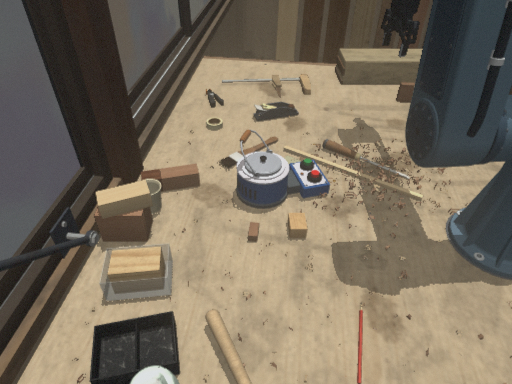

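The top view shows the red button at about (310,250), the green at (328,241), the lid knob near (299,196) and the grip near (308,173). The side view shows red at (315,174), green at (307,162) and the grip at about (246,135). Next I'll take precise centroids and triangulate.

```bash
cat > h.py <<'E'
from bench import ctrl, camera, camera_params, get_obs
import cv2, numpy as np
from scipy.spatial.transform import Rotation as R
P={n:camera_params(n) for n in("side","top")}
def ray(n,uv):
    p=P[n]; f=192/np.tan(np.radians(p["fovy"]/2))
    K=np.array([[f,0,p["cx"]],[0,f,p["cy"]],[0,0,1]])
    a=cv2.undistortPoints(np.array([[uv]],float),K,p["dist"])[0,0]
    V=p["view"]; d=V[:3,:3].T@np.array([a[0],-a[1],-1]); return -V[:3,:3].T@V[:3,3], d/np.linalg.norm(d)
def plane(n,uv,z):
    o,d=ray(n,uv); return o+d*(z-o[2])/d[2]
def tri(a,b):
    (o1,d1),(o2,d2)=ray("side",a),ray("top",b)
    s=np.linalg.lstsq(np.c_[d1,-d2],o2-o1,rcond=None)[0]
    p,q=o1+s[0]*d1,o2+s[1]*d2; return (p+q)/2,np.linalg.norm(p-q)
def blobs(img,roi,lo,hi):
    x0,y0,x1,y1=roi; h=cv2.cvtColor(img[y0:y1,x0:x1],cv2.COLOR_BGR2HSV)
    m=cv2.inRange(h,np.array(lo),np.array(hi))
    n,_,st,c=cv2.connectedComponentsWithStats(m)
    return [(st[i,4],*(c[i]+[x0,y0]).round(2),*st[i,:4]) for i in range(1,n) if st[i,4]>8]
def toolrow(target):  # shift in tool axes from commanded~measured
    o=get_obs(); q=o["eef_rot"]; r=R.from_quat([q[1],q[2],q[3],q[0]])
    return r.inv().apply(np.array(target)-o["eef_pos"]).round(4), r
E
python3 - <<'E'
from h import *
s=cv2.imread("pics/side0.png");t=cv2.imread("pics/top0.png")
for n,i,roi in(("side",s,(225,120,340,215)),("top",t,(260,155,350,270))):
    print(n,"red",blobs(i,roi,(0,150,60),(6,255,255)),blobs(i,roi,(174,150,60),(180,255,255)))
    print("green",blobs(i,roi,(45,100,30),(85,255,255)))
    print("blue",blobs(i,roi,(100,110,40),(130,255,255)))
    print("wood",blobs(i,roi,(5,120,90),(18,255,255)))
a=cv2.resize(t[150:275,255:365],None,fx=5,fy=4.8,interpolation=cv2.INTER_CUBIC)
a=cv2.resize(t[155:270,265:350],None,fx=5,fy=5,interpolation=cv2.INTER_CUBIC)
b=cv2.resize(s[125:210,230:335],None,fx=3.5,fy=3.5,interpolation=cv2.INTER_CUBIC)
c=np.zeros((575,800,3),np.uint8);c[:,:425]=a;c[:b.shape[0],430:430+b.shape[1]]=b
cv2.imwrite("pics/c.png",c)
E
```

```text
side red [(np.int32(29), np.float64(314.83), np.float64(172.31), np.int32(86), np.int32(50), np.int32(8), np.int32(5))] []
green [(np.int32(26), np.float64(307.5), np.float64(160.5), np.int32(79), np.int32(39), np.int32(8), np.int32(4))]
blue [(np.int32(76), np.float64(306.41), np.float64(180.5), np.int32(65), np.int32(44), np.int32(39), np.int32(25))]
wood [(np.int32(43), np.float64(244.98), np.float64(134.6), np.int32(16), np.int32(10), np.int32(9), np.int32(10))]
top red [(np.int32(59), np.float64(309.81), np.float64(248.71), np.int32(46), np.int32(90), np.int32(9), np.int32(9))] []
green [(np.int32(65), np.float64(327.88), np.float64(240.88), np.int32(64), np.int32(82), np.int32(9), np.int32(9))]
blue [(np.int32(75), np.float64(303.0), np.float64(243.51), np.int32(33), np.int32(72), np.int32(31), np.int32(37))]
wood [(np.int32(67), np.float64(307.09), np.float64(172.9), np.int32(39), np.int32(15), np.int32(17), np.int32(7))]
```

View pics/c.png

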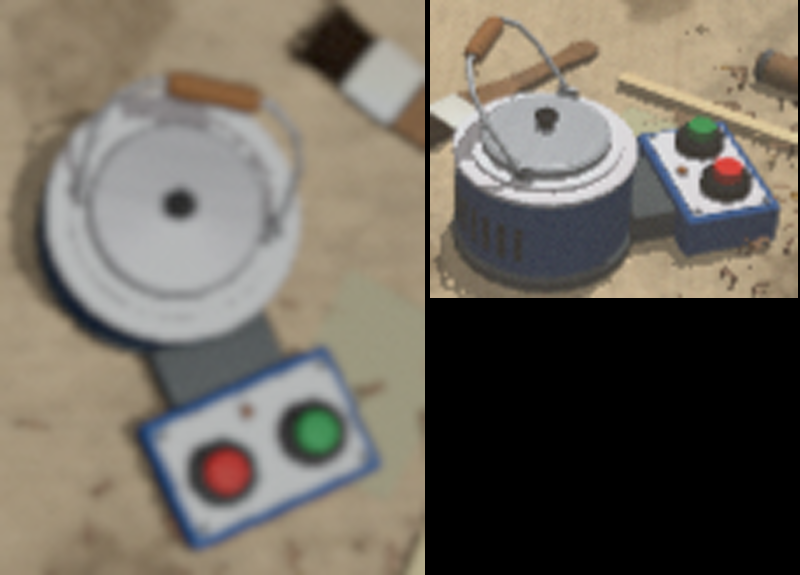

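The crop shows the knob at top pixel (300.6,195.8), the grip running about (298.6,171) to (317.4,174.4) in the top view, and the grip in the side view centred at (245,135). Both buttons are clear.

```bash
python3 - <<'E'
from h import *
red,e1=tri((314.83,172.3),(310.0,248.8)); gr,e2=tri((307.5,160.5),(328.0,240.9))
grip,e3=tri((244.6,135.2),(307.9,172.6)); kn,e4=tri((262.9,158.7),(300.6,195.8))
print(red,e1,gr,e2,grip,e3,kn,e4)
k=plane("top",(300.6,195.5),.117); 
for z in (.05,.055,.06): print(plane("top",(310,248.8),z),plane("top",(328,240.9),z),plane("side",(314.8,172.3),z))
print("knob",k,plane("side",(262.9,158.2),.117))
print("grip ends",plane("top",(298.6,171),grip[2]),plane("top",(317.4,174.4),grip[2]))
# estimate yaw of warmer from red->green = -y
for v in (red-gr,red-k,grip-k): print(v, np.degrees(np.arctan2(v[1],v[0])), np.hypot(*v[:2]))
print(np.degrees(np.arctan2(27,-136)))
E
```

```text
[ 0.4408638  -0.12505768  0.06296097] 0.0010716657850253525 [ 0.46074922 -0.17437975  0.06345758] 0.0011569014795438527 [ 0.62415302 -0.11087392  0.16941169] 0.0008325666815944887 [ 0.57613436 -0.09855756  0.1122623 ] 0.0007290741297736817
[ 0.4418719 -0.1272703  0.05     ] [ 0.462079   -0.17731927  0.05      ] [ 0.4388875  -0.14197347  0.05      ]
[ 0.44168796 -0.12644625  0.055     ] [ 0.4617986  -0.17625631  0.055     ] [ 0.43947693 -0.13540028  0.055     ]
[ 0.44150402 -0.1256222   0.06      ] [ 0.46151821 -0.17519336  0.06      ] [ 0.44006636 -0.1288271   0.06      ]
knob [ 0.57645922 -0.09792656  0.117     ] [ 0.5754565 -0.0940106  0.117    ]
grip ends [ 0.62896558 -0.08790077  0.16941169] [ 0.61968347 -0.1343798   0.16941169]
[-0.01988542  0.04932207 -0.00049661] 111.95805608056816 0.05317984979369618
[-0.13559542 -0.02713112 -0.05403903] -168.68517909290827 0.13828309993381493
[ 0.04769379 -0.01294736  0.05241169] -15.187962852630852 0.04941995507732384
168.77110817846128
```

```bash
python3 -c "
from h import *
d,r=toolrow((.441,-.1255,.11));print(d);print(r.as_matrix().round(3))"
```

```text
[ 0.3563 -0.286   0.1397]
[[ 0.92   0.392 -0.   ]
 [ 0.392 -0.92   0.001]
 [ 0.    -0.001 -1.   ]]
```

```bash
echo '[{"pos":[0.356, -0.286, 0.06], "aperture":0}, {"pos":[0.356, -0.286, 0.06], "aperture":0}, {"pos":[0.356, -0.286, 0.06], "aperture":0}, {"pos":[0.356, -0.286, 0.06], "aperture":0}, {"pos":[0.356, -0.286, 0.06], "aperture":0}, {"pos":[0.356, -0.286, 0.06], "aperture":0}, {"pos":[0.356, -0.286, 0.06], "aperture":0}, {"pos":[0.356, -0.286, 0.06], "aperture":0}, {"pos":[0.356, -0.286, 0.06], "aperture":0}, {"pos":[0.356, -0.286, 0.06], "aperture":0}]' > mv.in && python3 jog.py mv.in
echo '[{"pos":[0, 0, 0.04], "aperture":0}, {"pos":[0, 0, 0.08], "aperture":0}, {"pos":[0, 0, 0.08], "aperture":0}]' > mv.in && python3 jog.py mv.in
python3 - <<'E'
from h import *
print(toolrow((.441,-.1255,.082))[0])
i=camera("side");t=camera("top")
c=np.hstack([cv2.resize(i[90:215,250:350],(400,500)),cv2.resize(t[155:280,260:360],(400,500))])
cv2.imwrite("pics/p1.png",c)
E
```

```text
time_s: 1.35
eef_pos: [0.4406, -0.1268, 0.1899]
eef_rot: [0.0, 0.98, 0.2, -0.0]
wrist_force: [-0.0, 0.1, 0.4]
opening: 0.002
grasp_force: 0.0
time_s: 1.72
eef_pos: [0.4382, -0.1263, 0.1076]
eef_rot: [-0.002, 0.98, 0.199, -0.003]
wrist_force: [-0.4, 0.2, 0.4]
opening: 0.002
grasp_force: 0.0
[0.003  0.0005 0.0256]
```

View pics/p1.png

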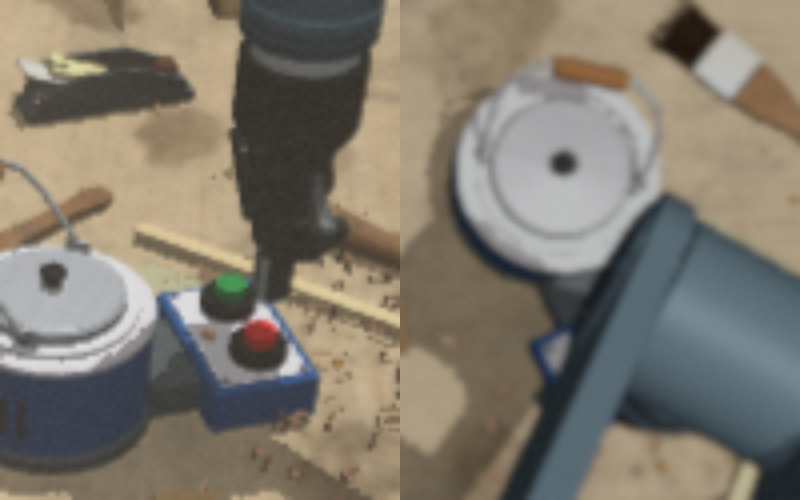

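The left half shows the fingertips directly above the red button in the line of sight, at about side pixel (319,162), about 25 mm up as expected. Green is clear.

```bash
echo '[{"pos":[0.002, 0, 0.01], "aperture":0}, {"pos":[0.002, 0, 0.02], "aperture":0}, {"pos":[0.002, 0, 0.024], "aperture":0}, {"pos":[0.002, 0, 0.028], "aperture":0}, {"pos":[0.002, 0, 0.028], "aperture":0}]' > mv.in && python3 jog.py mv.in
```

```text
time_s: 2.45
eef_pos: [0.4426, -0.1255, 0.0818]
eef_rot: [-0.0, 0.98, 0.2, -0.0]
wrist_force: [-0.5, -0.3, -0.6]
opening: 0.001
grasp_force: 0.0
```

```bash
for i in 1 2 3; do echo '[{"pos":[0, 0, 0.0015], "aperture":0}, {"pos":[0, 0, 0.003], "aperture":0}, {"pos":[0, 0, 0.003], "aperture":0}]' > mv.in && python3 jog.py mv.in | egrep 'pos|force'; done
```

```text
eef_pos: [0.4428, -0.1256, 0.0791]
wrist_force: [-0.2, 1.1, 2.7]
grasp_force: 1.1
eef_pos: [0.4428, -0.1256, 0.0761]
wrist_force: [-0.1, 1.0, 4.2]
grasp_force: 1.8
eef_pos: [0.443, -0.1257, 0.075]
wrist_force: [-8.7, 4.6, 27.3]
grasp_force: 13.7
```

```bash
echo '[{"pos":[0, 0, -0.02], "aperture":0}, {"pos":[0, 0, -0.08], "aperture":0}, {"pos":[0, 0, -0.14], "aperture":0}, {"pos":[0, 0, -0.18], "aperture":0.5}, {"pos":[0, 0, -0.18], "aperture":0.5}, {"pos":[0, 0, -0.18], "aperture":0.5}]' > mv.in && python3 jog.py mv.in
python3 - <<'E'
from h import *
print(toolrow((.624,-.111,.230)))
t=camera("side");print(blobs(t,(295,150,340,215),(0,150,60),(6,255,255)))
E
```

```text
time_s: 4.32
eef_pos: [0.4421, -0.1252, 0.2518]
eef_rot: [-0.001, 0.98, 0.2, -0.001]
wrist_force: [-0.4, -0.3, -0.3]
opening: 0.495
grasp_force: 0.0
(array([0.173 , 0.0582, 0.0216]), Rotation.from_matrix(array([[ 9.19969715e-01,  3.91986867e-01, -1.42096869e-03],
                            [ 3.91988131e-01, -9.19969970e-01,  7.48184719e-04],
                            [-1.01396994e-03, -1.24531014e-03, -9.99998711e-01]])))
[(np.int32(33), np.float64(314.58), np.float64(172.58), np.int32(16), np.int32(20), np.int32(8), np.int32(7))]
```

The manual's scale: turns go in shares of pi rad. Converting my numbers, -0.94 rad / 3.1416 = -0.2992.

```bash
echo '[{"pos":[0.06, 0.02, 0], "rot":[0, 0, -0.0573], "aperture":0.5}, {"pos":[0.12, 0.04, 0], "rot":[0, 0, -0.1146], "aperture":0.5}, {"pos":[0.173, 0.058, 0], "rot":[0, 0, -0.1719], "aperture":0.5}, {"pos":[0.173, 0.058, 0], "rot":[0, 0, -0.2292], "aperture":0.5}, {"pos":[0.173, 0.058, 0], "rot":[0, 0, -0.2865], "aperture":0.5}, {"pos":[0.173, 0.058, 0.02], "rot":[0, 0, -0.2992], "aperture":0.5}, {"pos":[0.173, 0.058, 0.02], "rot":[0, 0, -0.2992], "aperture":0.5}, {"pos":[0.173, 0.058, 0.02], "rot":[0, 0, -0.2992], "aperture":0.5}]' > mv.in && python3 jog.py mv.in
python3 - <<'E'
from h import *
d,r=toolrow((.624,-.111,.170));print(d,get_obs()["q"].round(2));print(r.as_matrix().round(3))
i=camera("side");t=camera("top")
c=np.hstack([cv2.resize(i[90:215,200:300],(400,500)),cv2.resize(t[130:255,260:360],(400,500))])
cv2.imwrite("pics/p2.png",c)
E
```

```text
time_s: 5.38
eef_pos: [0.6242, -0.111, 0.2321]
eef_rot: [-0.001, 0.783, 0.622, -0.0]
wrist_force: [-0.2, -0.4, 0.1]
opening: 0.5
grasp_force: 0.0
[-0.     -0.      0.0621] [-0.36  0.33  1.47  0.    1.35 -0.13]
[[ 0.227  0.974 -0.002]
 [ 0.974 -0.227  0.001]
 [ 0.    -0.002 -1.   ]]
```

View pics/p2.png

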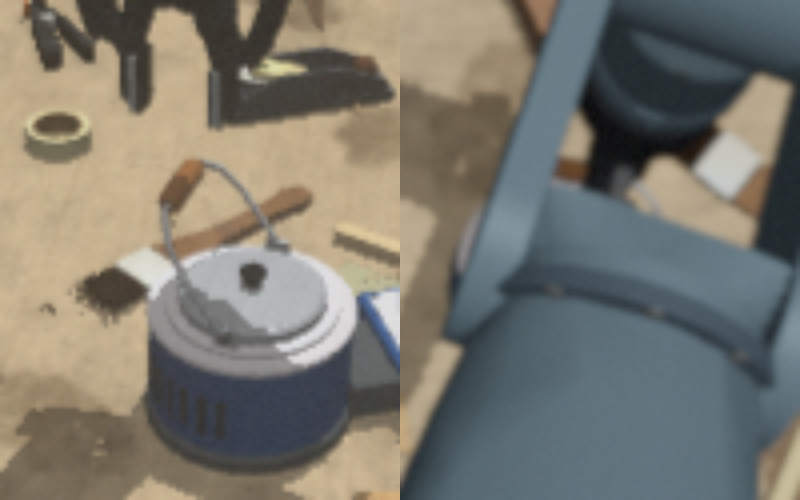

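The left half shows the open fingers straddling the line above the grip, their middle at about x=175 against the grip at about x=182 in the crop. It's good for going down.

```bash
echo '[{"pos":[0, 0, 0.03], "aperture":0.5}, {"pos":[0, 0, 0.05], "aperture":0.5}, {"pos":[0, 0, 0.063], "aperture":0.5}, {"pos":[0, 0, 0.065], "aperture":0.5}, {"pos":[0, 0, 0.065], "aperture":0.28}, {"pos":[0, 0, 0.065], "aperture":0.28}, {"pos":[0, 0, 0.065], "aperture":0.28}]' > mv.in && python3 jog.py mv.in
python3 - <<'E'
from h import *
i=camera("side");
cv2.imwrite("pics/p3.png",cv2.resize(i[90:215,200:300],(480,600)))
E
```

```text
time_s: 6.35
eef_pos: [0.6249, -0.1112, 0.1688]
eef_rot: [0.001, 0.783, 0.622, 0.0]
wrist_force: [0.1, -0.1, -0.3]
opening: 0.28
grasp_force: 0.0
```

View pics/p3.png

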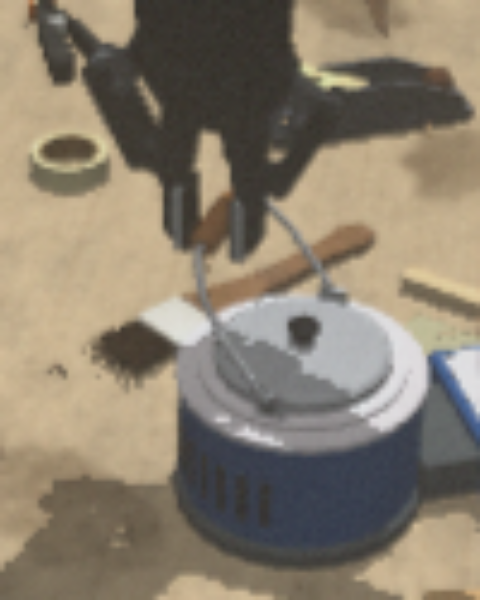

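The grip is between the finger pads at crop (212,222). Next I'll sweep it upright along the arc.

```bash
echo '[{"pos":[0, -0.007, -0.004], "aperture":0.28}, {"pos":[0.0005, -0.014, -0.008], "aperture":0.28}, {"pos":[0.001, -0.022, -0.011], "aperture":0.28}, {"pos":[0.001, -0.03, -0.014], "aperture":0.28}, {"pos":[0.0015, -0.04, -0.015], "aperture":0.28}, {"pos":[0.002, -0.05, -0.016], "aperture":0.28}, {"pos":[0.002, -0.052, -0.016], "aperture":0.28}, {"pos":[0.002, -0.052, -0.016], "aperture":0.28}]' > mv.in && python3 jog.py mv.in
python3 - <<'E'
from h import *
print(toolrow((.5765,-.098,.182))[0])
i=camera("side");
cv2.imwrite("pics/p4.png",cv2.resize(i[90:215,200:300],(480,600)))
E
```

```text
time_s: 7.4
eef_pos: [0.5742, -0.0974, 0.184]
eef_rot: [0.0, 0.783, 0.622, 0.0]
wrist_force: [-0.6, -0.2, -0.5]
opening: 0.278
grasp_force: 0.0
[-0.0001  0.0024  0.002 ]
```

View pics/p4.png

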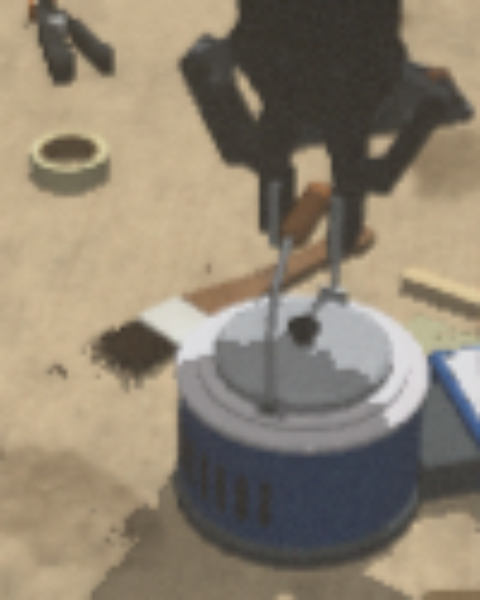

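The bail stands upright with the grip between the pads at crop (305,215). I'll close now and then lift gently.

```bash
echo '[{"pos":[0, 0.002, 0.002], "aperture":0.28}, {"pos":[0, 0.002, 0.002], "aperture":0}, {"pos":[0, 0.002, 0.002], "aperture":0}, {"pos":[0, 0.002, 0.002], "aperture":0}, {"pos":[0, 0.002, 0.002], "aperture":0}, {"pos":[0, 0.002, 0.002], "aperture":0}]' > mv.in && python3 jog.py mv.in
echo '[{"pos":[0, 0, -0.002], "aperture":0}, {"pos":[0, 0, -0.005], "aperture":0}, {"pos":[0, 0, -0.01], "aperture":0}, {"pos":[0, 0, -0.015], "aperture":0}, {"pos":[0, 0, -0.015], "aperture":0}]' > mv.in && python3 jog.py mv.in
```

```text
time_s: 8.2
eef_pos: [0.5762, -0.0979, 0.1818]
eef_rot: [-0.0, 0.783, 0.622, -0.0]
wrist_force: [1.1, -0.9, -2.7]
opening: 0.158
grasp_force: 58.4
time_s: 8.82
eef_pos: [0.5767, -0.098, 0.1978]
eef_rot: [0.001, 0.783, 0.622, 0.0]
wrist_force: [0.5, -0.0, -5.4]
opening: 0.164
grasp_force: 58.5
```

Wrist load is about 5.4 N (about 0.55 kg), so the pot hangs freely. I'll continue the lift.

```bash
echo '[{"pos":[0, 0, -0.01], "aperture":0}, {"pos":[0, 0, -0.02], "aperture":0}, {"pos":[0, 0, -0.03], "aperture":0}, {"pos":[0, 0, -0.04], "aperture":0}, {"pos":[0, 0, -0.05], "aperture":0}, {"pos":[0, 0, -0.06], "aperture":0}, {"pos":[0, 0, -0.07], "aperture":0}, {"pos":[0, 0, -0.08], "aperture":0}, {"pos":[0, 0, -0.09], "aperture":0}, {"pos":[0, 0, -0.098], "aperture":0}]' > mv.in && python3 jog.py mv.in
echo '[{"pos":[0, 0, -0.003], "aperture":0}, {"pos":[0, 0, -0.003], "aperture":0}, {"pos":[0, 0, -0.003], "aperture":0}, {"pos":[0, 0, -0.003], "aperture":0}, {"pos":[0, 0, -0.003], "aperture":0}, {"pos":[0, 0, -0.003], "aperture":0}, {"pos":[0, 0, -0.003], "aperture":0}, {"pos":[0, 0, -0.003], "aperture":0}]' > mv.in && python3 jog.py mv.in
python3 - <<'E'
from h import *
i=camera("side");
cv2.imwrite("pics/p5.png",cv2.resize(i[60:215,190:340],(580,600)))
E
```

```text
time_s: 10.07
eef_pos: [0.5764, -0.0979, 0.2958]
eef_rot: [0.0, 0.783, 0.622, 0.0]
wrist_force: [0.4, -0.3, -5.6]
opening: 0.161
grasp_force: 58.7
time_s: 11.08
eef_pos: [0.5763, -0.0978, 0.298]
eef_rot: [0.0, 0.783, 0.622, 0.0]
wrist_force: [-0.3, -0.1, -6.0]
opening: 0.163
grasp_force: 58.7
```

View pics/p5.png

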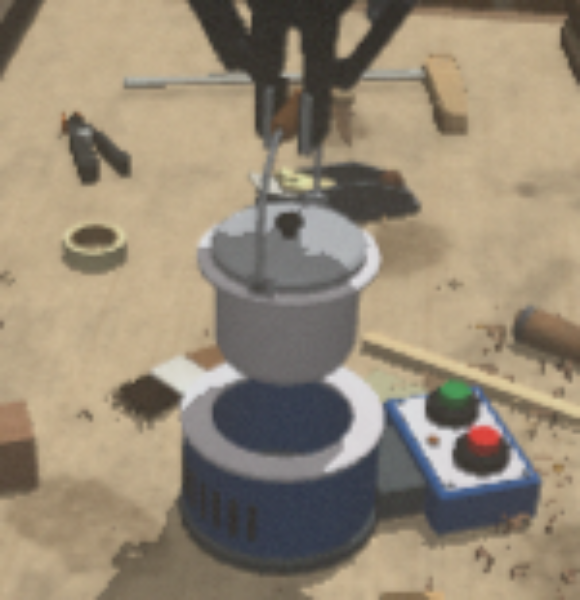

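The pot hangs level above the well with its base clear of the rim, and the red button is up. I'll let it settle briefly, then hand in.

```bash
for i in 1 2; do echo '[{"aperture":0}, {"aperture":0}, {"aperture":0}, {"aperture":0}, {"aperture":0}, {"aperture":0}, {"aperture":0}, {"aperture":0}]' > mv.in && python3 jog.py mv.in; done; python3 -c "
from bench import ctrl, camera, camera_params, get_obs
print(ctrl.hand_in())"
```

```text
time_s: 12.12
eef_pos: [0.5763, -0.0979, 0.298]
eef_rot: [0.0, 0.783, 0.622, 0.0]
wrist_force: [0.7, 0.1, -6.0]
opening: 0.164
grasp_force: 58.7
time_s: 13.12
eef_pos: [0.5763, -0.0978, 0.298]
eef_rot: [-0.0, 0.783, 0.622, -0.0]
wrist_force: [0.4, 0.5, -5.7]
opening: 0.16
grasp_force: 58.7
the job is handed in; nothing more can be done
None
```

I pressed the red button down to its stop and it sprang back; the gripper now holds the pot by its grip, level and steady, about 5 cm above the rim and over the well. The job was handed in at about 13 s, with no verdict returned.

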